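# Wedge the moulding board up to the height gauge

## Robot

A 6-joint arm with a two-finger parallel gripper is mounted at the origin on the work surface. World frame = base frame: x ahead of the robot, y to its left, z up, the work surface at z = 0. Lengths are in m, angles in rad, forces in N, time in s.
With the tool pointing down it reaches from about 0.35 to 0.975 m from the base axis. Payload 4.9 kg.
Tool frame: the origin (TCP) lies midway between the tips of the shut fingers; the grasp point (between the pads) lies 19 mm behind it (manip.pinch_z is the distance from the TCP to the grasp point, in m); z points along the fingers, y is the direction in which the jaws open and shut (so a half turn about z gives the same grasp; the last joint's range is limited). The gripper opens to 85 mm and grips with 20 to 120 N. Pads are 22 mm wide; open, the fingers measure 114 mm over their backs; the gripper's body (76 mm by 85 mm) begins 54 mm behind the grasp point. The pads swing forward as they close: fully open they stand 13 mm farther back than shut.
Start: joints at [-1.34, 0.053, 1.613, -0, 1.476, -0.119], TCP at [0.214, -0.587, 0.231] pointing down, gripper open.
Joint ranges: [-3.01, 3.01], [-1.01, 2.22], [0.06, 2.58], [-1.02, 4.17], [0.09, 2.62], [-3.14, 3.14]. Speed limits (rad/s): [2.57, 2.57, 3.14, 3.14, 3.14, 3.14].

## Interface

Orientations are given as a unit quaternion [w, x, y, z].
In Python, from plant import manip gives the robot as it stands.
- The arm moves only by the tool drive_tool, never from a script. Its argument "commands" is text: rows parted by semicolons, each of 5 numbers parted by spaces: the finger opening in mm, from 0 to 85.4, then the shift along the tool's x, y, z in units of 30 mm (1.0 is 30 mm), then the turn about the tool's z in degrees. A call has exactly 8 rows; each row shifts and turns the commanded pose from where the row before left it, along the tool's axes as they then stand; what a row does not reach is not made up. A row lasts 1/8 s, in which the tool goes at most 62.5 mm and 10.7 degrees, less where a joint would pass 70% of its speed; a pose out of reach is approached as far as the arm can. A call is refused whole if a number of a shift passes 1 or a number of a turn 10.7, either way. A call with a gripper value outside its range is refused whole. The fingers move at their own pace and stop on an object; the grip force is fixed at half the most. Time passes only in rows, so rows that do not move let the fingers close, or fill a call up. It gives the time, the measured TCP pose, the force and the opening at its end, in the units of the state.
- manip.state(): the state, without advancing time (a new reading comes with each control period).
- manip.grab_frame(name): name is "scene" or "top" or "wrist"; returns the picture (480x640x3 uint8, red, green, blue); there is no depth.
- manip.camera_params(name): a dict with "fx", "fy", "cx", "cy" (pixels), "xyz" and "orientation" of the camera in the world. Camera axes: x right, y down, z forward; pixel columns grow to the right and rows downward; lengths in m; the calibration is good to about 2 mm. The wrist camera is an equidistant fisheye: a pixel r from the principal point sees the ray r / f radians off the axis. A picture is of the moment at which its call begins: read the wrist's pose just before it. camera_params takes no time and is no camera call; for the wrist camera it gives the pose at the moment of the call.
- manip.job_done(): hands the job in, once; it reports no verdict.
The state is a dict: "time": time; "joint_pos": joint angles; "joint_vel": joint speeds; "joint_efforts": joint torques, N m; "tool_pos": TCP position; "tool_rot": TCP orientation; "contact_force": force on the tool from outside, world axes, zero at the start; "ft_torque": the same for the moment, N m; "gripper_width": opening from 0.0 (shut) to 1.0 (fully open).
Only numpy, scipy, OpenCV 4.12 (cv2) and the standard library are available. Lean on these libraries where they do the work, as an engineer would, in place of code of your own. Each camera call takes 0.05 s, during which the arm holds its last target. There are 200 camera calls.

## Task

Take the pale wooden wedge, lay it flat on the bench in front of the hinged moulding board and slide it, thin end first, under the board's steel nose bar until the nose rises to the height mark and is nipped snugly against the underside of the red gauge bar. Stop as soon as you feel it bear: it must be left pressing on the gauge with some 2 to 15 N, and at no time harder than 25 N, not even as you let go. Ease off, let go gently and move clear, leaving the wedge flat and holding the board there; keep the gripper off the board and the gauge, and leave the mallet, tin and trowel alone.

Things in the scene. Friction and masses are not known exactly. Their poses are not given: they have to be found in the camera images.
- station: Fixed steel station. Origin: on the bench (z=0) under the middle of the nose bar. +x points level from nose to hinge: the wedge goes in that way, from the -x side; y runs along the nose. At x=0: two rest blocks 10 mm high at y=+-74 to +-92 mm and two steel columns, 12 mm across, 64 mm high, at y=+-115 mm. The wedge goes in the 148 mm gap between the blocks; the bench before it is clear
- board: Hinged plywood board 186 mm wide, with a brown wooden frame on it (front face 60 mm behind the nose, top 80 mm up). Origin: middle of the hinge, 240 mm along station +x, 16 mm up; axes as the station's at rest. Its free front edge is the nose, a round steel bar 12 mm thick, 180 mm long, underside 10 mm above the bench at rest; 4 to 6 N of weight rest on it. Falls back if not held
- nose_top (a point): Top of the middle of the nose bar (on the board), 22 mm above the bench at rest; it must come up to the gauge bar's underside
- gauge: Red height gauge: fixed bar above the nose, 16 mm (station x) by 200 mm by 12 mm high, on clamps (26x30x18 mm, 3 mm lower than the bar) on the columns. Its underside is the height mark, 27 to 33 mm above the bench, different each time. Origin: centre of the underside; axes as the station's. Stiff: gives under 1 mm at 25 N, so 1 mm more of wedge travel adds about 5 N
- wedge: Loose pale wooden wedge, 150 mm long, 44 mm wide, 160 g, flat on the bench. Origin: centre of its underside. +x to the thin tip (x=75 mm, 3 mm thick); top slopes evenly, 1 in 5, to 26 mm at x=-40 mm; from x=-75 to -40 mm the head, a block 30 mm wide (y) up to z=48 mm. Self-locking. Pushing under the board's weight takes a steady 5 to 12 N, far more once the nose bears; let go under load it kicks
- wedge_head (a point): Grip point in the wedge's head: block 30 mm wide, 35 mm long, with a teal band; 36 mm above the underside, at wedge x=-57.5 mm. Grip across the 30 mm from above. Before letting go take the push back (the wedge stays) and slacken the grip: fingers that drag the head up as they open drive the nose hard on the gauge
- wedge_tip (a point): Middle of the wedge's thin end, at its underside, wedge x = +75 mm
- mallet: Bystander: loose mallet, 260 mm long, lying on the bench
- tin: Bystander: loose steel tin, 72 mm across, 85 mm high, standing
- trowel: Bystander: loose flat trowel, 240 mm long, lying on the bench
Not all that is in view belongs to the job. What is meant by the wedge is not black or purple, and is the smaller of those in its own colour.

How it is judged:
By the outcome, as a careful person would: the job done as asked, in the order asked, and still so for the second after the job is handed in, with the robot touching nothing.
It also fails if it takes over 69 s, if anything falls off the work surface, if the arm or the gripper's body presses on something with over 40 N, if the wrist force passes 120 N, or if a joint passes its speed limit or range.

## Working session

There is one attempt and no reset: what is moved stays moved. The work goes in short steps, Python scripts to look and compute and a tool call to move; the robot and the scene stay as the last step left them, time stands still between calls to the robot, and variables do not carry over. Pictures are saved under pics/ and viewed, about 8 in all and at most 12, crops included, and the job is handed in when it is done.

Besides the shell and the picture viewer there is one more tool, called after "Request:" as a command line: name --argument value ..., lists and objects as JSON in quotes. drive_tool: Moves the arm, as the interface text tells. Its arguments: {"type":"object","properties":{"commands":{"type":"string"}},"required":["commands"]}

```bash
mkdir -p pics; ls
cat > h.py <<'E'
import numpy as np, cv2
from scipy.spatial.transform import Rotation as R
from plant import manip
def q2R(q): return R.from_quat([q[1],q[2],q[3],q[0]]).as_matrix()
def grab(name,fn):
    p=manip.camera_params(name); im=np.array(manip.grab_frame(name)); cv2.imwrite('pics/'+fn,im[:,:,::-1]); return im,p
def pix2w(p,u,v,z,fish=False):
    x=(u-p['cx'])/p['fx']; y=(v-p['cy'])/p['fy']
    if fish:
        r=np.hypot(x,y); s=np.sin(r)/max(r,1e-9); d=np.array([x*s,y*s,np.cos(r)])
    else: d=np.array([x,y,1.])
    d=q2R(p['orientation'])@d; o=np.array(p['xyz']); return o+d*(z-o[2])/d[2]
def w2pix(p,P,fish=False):
    c=q2R(p['orientation']).T@(np.array(P)-np.array(p['xyz']))
    if fish:
        n=np.hypot(c[0],c[1]); t=np.arctan2(n,c[2]); c=np.array([c[0]/n*t,c[1]/n*t,1])
    else: c=c/c[2]
    return p['fx']*c[0]+p['cx'],p['fy']*c[1]+p['cy']
E
python3 - <<'E'
from h import *
import json
out={}
for n in ('scene','top'):
    im,p=grab(n,n+'1.png'); out[n]={k:(v if np.isscalar(v) else list(map(float,v))) for k,v in p.items()}; print(n,out[n])
json.dump(out,open('cams.json','w'),default=float)
print(manip.state())
E
```

```text
pics
scene {'fx': 516.6066604526723, 'fy': 516.6066604526723, 'cx': 317.5944824172388, 'cy': 240.76004391079104, 'xyz': [1.1819150298142045, -0.30491248885594574, 1.0526618475806448], 'orientation': [-0.2331783380442875, 0.7296342472370908, 0.6114744756037239, -0.1983952963424757]}
top {'fx': 551.4045784505796, 'fy': 551.4045784505796, 'cx': 324.43441945453776, 'cy': 233.238111809741, 'xyz': [0.26984500071927264, -0.1623598145990564, 1.6018821508220444], 'orientation': [0.045070230629152955, -0.6967150012593988, 0.7144619428421944, -0.04583681447600676]}
{'time': 0.1, 'joint_pos': array([-1.33994369e+00,  5.33001679e-02,  1.61418939e+00, -2.39036763e-05,
        1.47599073e+00, -1.18979962e-01]), 'joint_vel': array([-0.00052103, -0.00073629, -0.00093466,  0.00132522,  0.00012685,
        0.00082911]), 'joint_efforts': array([ 5.00975002e-04, -3.94895875e+01, -3.71365499e+01, -6.85678901e-05,
        3.89717243e-03,  3.40567203e-05]), 'tool_pos': array([ 0.21408602, -0.58657718,  0.23016064]), 'tool_rot': array([-9.41678255e-04,  9.84740471e-01,  1.74026761e-01, -6.46447663e-05]), 'contact_force': array([-0.4881046 , -0.16996786,  0.43160825]), 'ft_torque': array([-0.04126876, -0.01502139, -0.04475889]), 'gripper_width': 0.9986537945073652}
```

View pics/scene1.png

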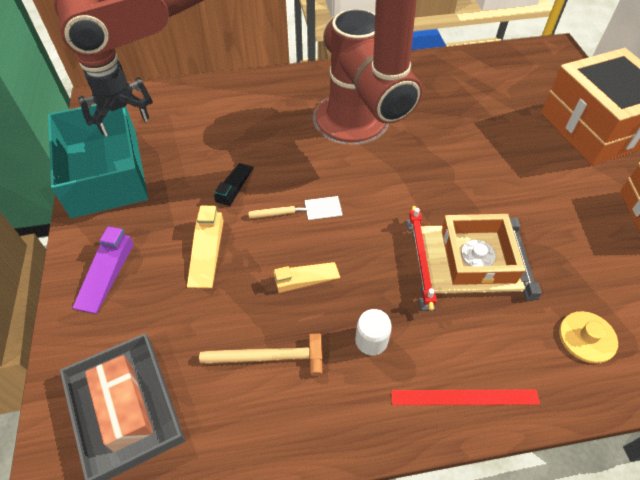

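View pics/top1.png

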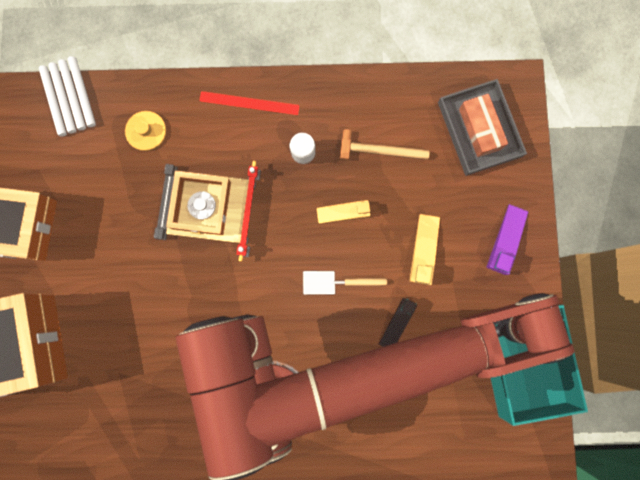

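Candidate wedges in the scene view are the small pale one at (307,277), the large pale one at (206,247), purple at (105,270) and black at (233,184). I choose the smaller pale one, at top-view pixel (343,211). Next is a close crop to check it.

Run:
```python
import cv2,numpy as np
a=cv2.imread('pics/top1.png')[150:270,145:385]; a=cv2.resize(a,None,fx=3.3,fy=3.3,interpolation=cv2.INTER_CUBIC)
b=cv2.imread('pics/scene1.png')
b1=cv2.resize(b[250:305,265:350],None,fx=3.5,fy=3.5,interpolation=cv2.INTER_CUBIC)
b2=cv2.resize(b[200:310,400:545],None,fx=1.8,fy=1.8,interpolation=cv2.INTER_CUBIC)
o=np.zeros((600,800,3),np.uint8); o[:396,:792]=a
o[400:400+b1.shape[0],:b1.shape[1]]=b1[:200]; o[400:400+b2.shape[0],400:400+b2.shape[1]]=b2[:200]
cv2.imwrite('pics/crop1.png',o)
```

```text
(no output)
```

View pics/crop1.png

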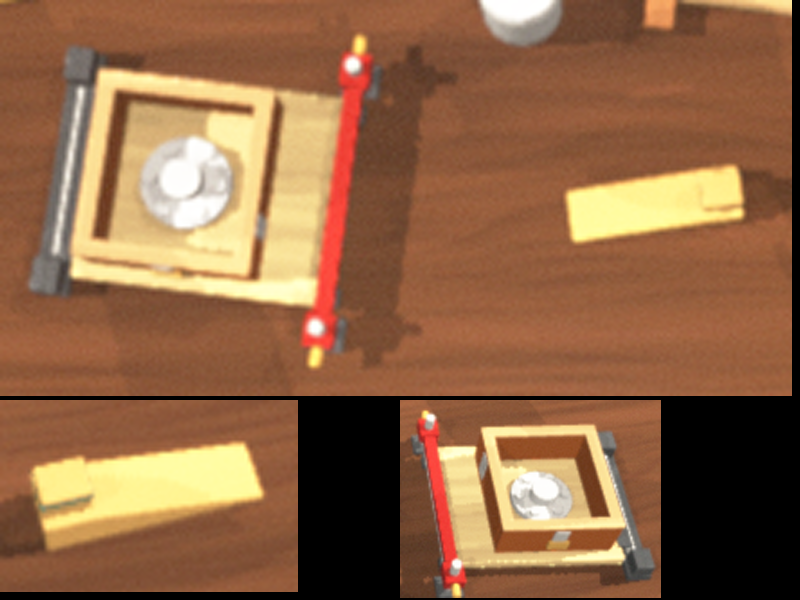

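Run:
```python
from h import *
import json
p=json.load(open('cams.json'))['top']; s=json.load(open('cams.json'))['scene']
f=lambda x,y,z: pix2w(p,145+x/3.3,150+y/3.3,z)
A=f(353,66,.064);B=f(317,328,.064);print('cols',A,B,np.linalg.norm(A-B),(A+B)/2)
H1=f(82,65,.02);H2=f(50,272,.02);print('hinge',H1,H2,(H1+H2)/2)
t=(f(567,190,.003)+f(574,242,.003))/2
h=np.mean([f(*c,.048) for c in [(697,172),(738,166),(744,208),(702,212)]],0)
print('tip',t,'head',h,np.linalg.norm((t-h)[:2]),np.degrees(np.arctan2(*(t-h)[1::-1])))
g=lambda x,y,z: pix2w(s,265+x/3.5,250+y/3.5,z)
h2=np.mean([g(*c,.048) for c in [(34,468-400),(84,458-400),(92,493-400),(40,507-400)]],0)
t2=(g(245,44,.003)+g(262,98,.003))/2
print(h2,t2)
k=lambda x,y: pix2w(s,400+(x-400)/1.8,200+(y-400)/1.8,.064)
print(k(430,421),k(456,567))
```

```text
cols [0.65594716 0.03569786 0.064     ] [0.42900991 0.06813622 0.064     ] 0.2292438927344182 [0.54247854 0.05191704 0.064     ]
hinge [0.67399415 0.28248367 0.02      ] [0.48879327 0.30852384 0.02      ] [0.58139371 0.29550375 0.02      ]
tip [ 0.52980743 -0.14878055  0.003     ] head [ 0.54244453 -0.27940171  0.048     ] 0.1312310310643704 95.52594799306907
[ 0.54750568 -0.27838087  0.048     ] [ 0.53365035 -0.1470417   0.003     ]
[0.43909684 0.06822156 0.064     ] [0.66498539 0.03469831 0.064     ]
```

Request:
drive_tool --commands "85 0.87 -0.365 0 0;85 0.87 -0.365 0 0;85 0.87 -0.365 0 0;85 0.87 -0.365 0 0;85 0.87 -0.365 0 0;85 0.87 -0.365 0 0;85 0.87 -0.365 0 0;85 0.87 -0.365 0 0"

```text
time: 1.1
tool_pos: [0.3808, -0.4323, 0.2306]
tool_rot: [-0.0, 0.985, 0.174, -0.0]
contact_force: [-0.2, -0.4, 0.6]
gripper_width: 0.993
```

Request:
drive_tool --commands "85 0.87 -0.365 0 0;85 0.87 -0.365 0 0;85 0.87 -0.365 0 0;85 0.87 -0.365 0 0;85 0.87 -0.365 0 0;85 0.87 -0.365 0 0;85 0.87 -0.365 0 0;85 0.87 -0.365 0 0"

```text
time: 2.1
tool_pos: [0.5468, -0.2785, 0.2306]
tool_rot: [-0.0, 0.985, 0.174, -0.0]
contact_force: [0.6, -0.4, -1.2]
gripper_width: 0.996
```

Request:
drive_tool --commands "85 0 0 0.3 -9.5;85 0 0 0.3 -9.5;85 0 0 0.3 -9.5;85 0 0 0.3 -9.5;85 0 0 0 -9.5;85 0 0 0 -9.5;85 0 0 0 -9.5;85 0 0 0 -9.5"

```text
time: 3.1
tool_pos: [0.5461, -0.2792, 0.1946]
tool_rot: [-0.001, 0.667, 0.745, -0.0]
contact_force: [-1.0, 0.3, 0.7]
gripper_width: 0.995
```

```bash
cat >> h.py <<'E'
def yaw():
    s=manip.state(); M=q2R(s['tool_rot']); return np.degrees(np.arctan2(M[1,0],M[0,0])),s
def units(delta,yawdeg):  # world delta -> tool units, for tool pointing down
    a=np.radians(yawdeg); return (delta[0]*np.cos(a)+delta[1]*np.sin(a))/.03,(delta[0]*np.sin(a)-delta[1]*np.cos(a))/.03,-delta[2]/.03
E
python3 - <<'E'
from h import *
import json
y,s=yaw(); print(y,s['tool_pos'],s['contact_force'],s['time'])
im,p=grab('wrist','w1.png'); json.dump(p,open('w1.json','w'),default=lambda a:np.array(a).tolist()); print(p)
E
```

```text
96.3557289027368 [ 0.5461227  -0.27919663  0.19456797] [-1.03667752  0.33306077  0.69229609] 3.1
{'fx': 371.64829954431775, 'fy': 371.64829954431775, 'cx': 317.33646736779644, 'cy': 244.97795657028956, 'xyz': array([ 0.53867415, -0.20489854,  0.33620406]), 'orientation': array([0.14842079, 0.98737252, 0.05483717, 0.00772464])}
```

View pics/w1.png

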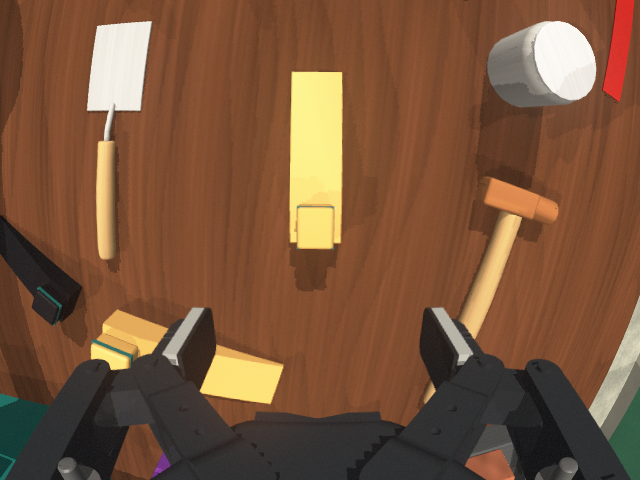

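Run:
```python
from h import *
import json
p=json.load(open('w1.json'))
g=lambda u,v,z: pix2w(p,u,v,z,True)
h=np.mean([g(*c,.048) for c in [(298,207),(334,206),(334,248),(297,248)]],0)
t=(g(291,72,.003)+g(343,72,.003))/2
print(h,t,np.linalg.norm((t-h)[:2]),np.degrees(np.arctan2(*(t-h)[1::-1])),np.linalg.norm(g(298,207,.048)-g(334,206,.048)))
y,s=yaw(); d=h-s['tool_pos']; d[2]=.025-s['tool_pos'][2]; print(d,units(d,y))
```

```text
[ 0.54529434 -0.27864272  0.048     ] [ 0.5317968  -0.14886743  0.003     ] 0.13047532561688355 95.9378162535637 0.028438892871411287
[-0.00084175  0.00056154 -0.16961838] (np.float64(0.021792965696621907), np.float64(-0.02574317023252725), np.float64(5.653945959001418))
```

Request:
drive_tool --commands "65 0.02 -0.02 0.8 0.4;65 0 0 0.8 0;65 0 0 0.8 0;65 0 0 0.8 0;65 0 0 0.8 0;65 0 0 0.8 0;65 0 0 0.5 0;65 0 0 0.3 0"

```text
time: 4.15
tool_pos: [0.5454, -0.2787, 0.0263]
tool_rot: [-0.001, 0.672, 0.741, -0.0]
contact_force: [-0.9, -0.5, -0.1]
gripper_width: 0.758
```

Request:
drive_tool --commands "50 0 0 0 0;40 0 0 0 0;30 0 0 0 0;20 0 0 0 0;20 0 0 0 0;20 0 0 0 0;20 0 0 0 0;20 0 0 0 0"

```text
time: 5.15
tool_pos: [0.5466, -0.2795, 0.0288]
tool_rot: [0.001, 0.671, 0.741, 0.0]
contact_force: [-1.3, -0.1, 5.3]
gripper_width: 0.339
```

Run:
```python
from h import *
import json
y,s=yaw(); print(y,s['tool_pos'],s['contact_force'],s['gripper_width']*85.4)
im,p=grab('wrist','w2.png'); cv2.imwrite('pics/w2c.png',cv2.resize(im[130:430,140:500,::-1],None,fx=2,fy=2))
```

```text
95.64373471896778 [ 0.54662014 -0.27951316  0.02879686] [-1.32086478 -0.08058556  5.26239132] 28.93932807892147
```

View pics/w2c.png

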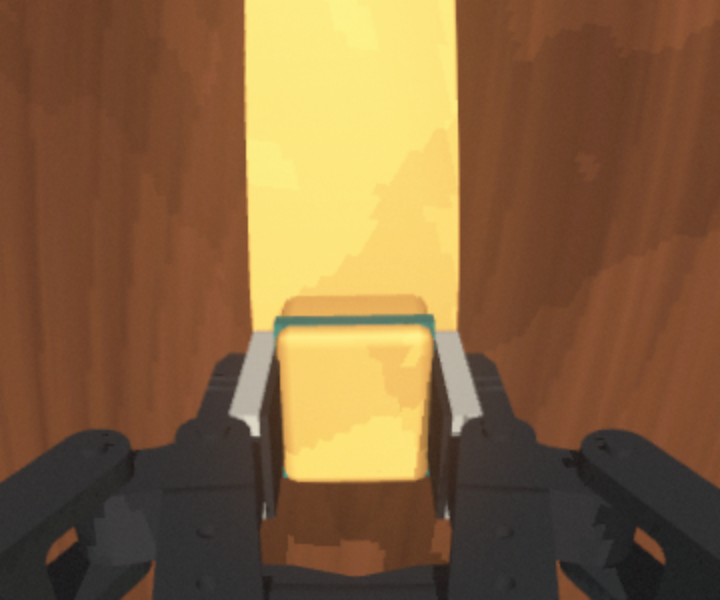

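Request:
drive_tool --commands "20 0 0 -0.2 0;20 0 0 -0.2 0;20 0 0 0 5;20 0 0 0 5;20 0 0 0 4;20 0 0 0 0;20 0 0 0 0;20 0 0 0 0"

```text
time: 6.2
tool_pos: [0.5458, -0.2788, 0.0393]
tool_rot: [-0.0, 0.757, 0.654, -0.0]
contact_force: [0.1, -0.0, -1.9]
gripper_width: 0.336
```

Request:
drive_tool --commands "20 0.3 -0.1 0 0;20 0.6 -0.2 0 0;20 0.8 -0.3 0 0;20 0.8 -0.3 0 0;20 0.8 -0.3 0 0;20 0.8 -0.3 0 0;20 0.5 -0.15 0 0;20 0.2 0 0 0"

```text
time: 7.2
tool_pos: [0.5176, -0.128, 0.0393]
tool_rot: [0.0, 0.756, 0.654, -0.0]
contact_force: [0.3, -0.8, -0.9]
gripper_width: 0.335
```

Run:
```python
from h import *
import json
y,s=yaw(); print(y,s['tool_pos'],s['contact_force'],s['gripper_width']*85.4)
im,p=grab('wrist','w3.png'); json.dump(p,open('w3.json','w'),default=lambda a:np.array(a).tolist())
```

```text
81.71662576323959 [ 0.51756814 -0.12801676  0.03931211] [ 0.27400223 -0.83590477 -0.93070905] 28.6198261920623
```

View pics/w3.png

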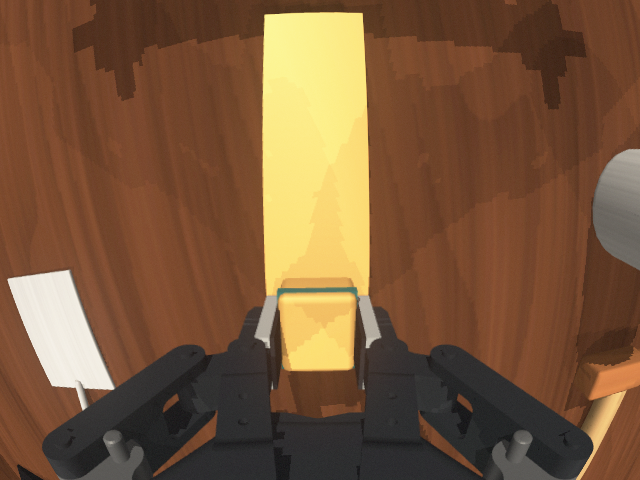

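Request:
drive_tool --commands "20 0 0 0.1 0;20 0 0 0.1 0;20 0 0 0.1 0;20 0 0 0.03 0;20 0 0 0 0;20 0.4 0 0 0;20 0.4 0 0 0;20 0 0 0 0"

```text
time: 8.25
tool_pos: [0.5213, -0.1043, 0.0294]
tool_rot: [-0.0, 0.756, 0.654, 0.0]
contact_force: [-0.0, -0.3, -1.7]
gripper_width: 0.337
```

Run:
```python
from h import *
import json
y,s=yaw(); print(y,s['tool_pos'],s['contact_force'],s['gripper_width']*85.4)
im,p=grab('wrist','w4.png'); json.dump(p,open('w4.json','w'),default=lambda a:np.array(a).tolist())
im2,p2=grab('top','t2.png'); im3,p3=grab('scene','s2.png')
o=np.zeros((600,800,3),np.uint8)
o[:300,:400]=cv2.resize(im[:240,160:480],(400,300)); a=cv2.resize(im2[150:250,220:320],(400,400))
o[:400,400:]=a; o[300:600,:400]=cv2.resize(im3[200:320,330:490],(400,300)); cv2.imwrite('pics/c4.png',o[:,:,::-1])
```

```text
81.74401631313177 [ 0.52133596 -0.10431289  0.02942413] [-0.01248755 -0.25090884 -1.688382  ] 28.78551569486785
```

View pics/c4.png

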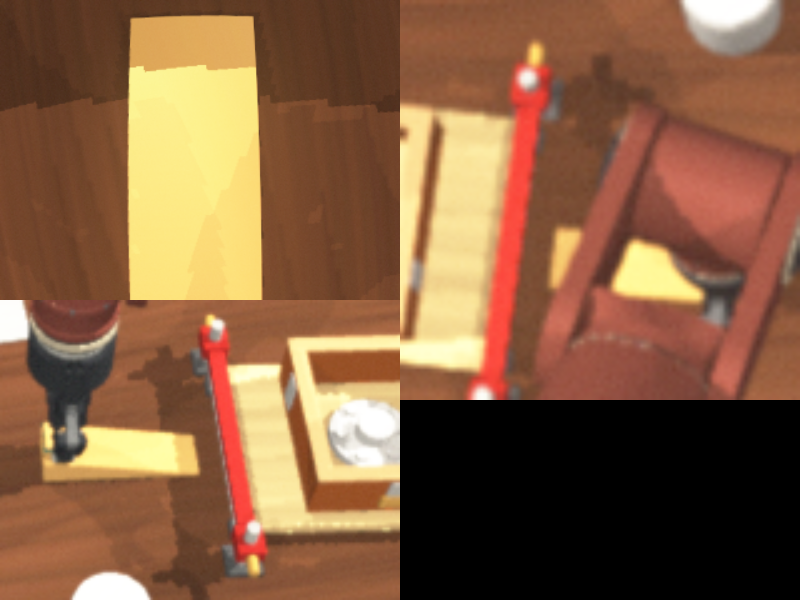

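Request:
drive_tool --commands "20 0 0 0.03 0;20 0 0 0.03 0;20 0 0 0 0;20 0.2 0 0 0;20 0.3 0 0 0;20 0.3 0 0 0;20 0.2 0 0 0;20 0 0 0 0"

```text
time: 9.4
tool_pos: [0.5269, -0.0755, 0.0288]
tool_rot: [0.001, 0.757, 0.654, 0.001]
contact_force: [-1.0, -1.1, 6.3]
gripper_width: 0.335
```

Request:
drive_tool --commands "20 0.1 0 0 0;20 0.1 0 0 0;20 0.1 0 0 0;20 0.1 0 0 0;20 0.1 0 0 0;20 0.1 0 0 0;20 0.1 0 0 0;20 0 0 0 0"

```text
time: 10.4
tool_pos: [0.5298, -0.0551, 0.0287]
tool_rot: [0.001, 0.757, 0.654, 0.0]
contact_force: [0.1, -2.8, 6.4]
gripper_width: 0.335
```

Request:
drive_tool --commands "20 0.1 0 -0.02 0;20 0.1 0 0 0;20 0.1 0 0 0;20 0.05 0 0 0;20 0.05 0 0 0;20 0.05 0 0 0;20 0.05 0 0 0;20 0 0 0 0"

```text
time: 11.4
tool_pos: [0.5312, -0.0418, 0.0288]
tool_rot: [0.002, 0.757, 0.654, -0.001]
contact_force: [-1.4, -9.2, 4.7]
gripper_width: 0.338
```

Request:
drive_tool --commands "20 0.05 0 0 0;20 0.05 0 0 0;20 0.05 0 0 0;20 0.05 0 0 0;20 0.05 0 0 0;20 0.05 0 0 0;20 0 0 0 0;20 0 0 0 0"

```text
time: 12.4
tool_pos: [0.5325, -0.033, 0.0288]
tool_rot: [0.002, 0.757, 0.654, -0.001]
contact_force: [-2.3, -10.8, 5.1]
gripper_width: 0.337
```

Request:
drive_tool --commands "20 0.04 0 -0.02 0;20 0.04 0 0 0;20 0.04 0 0 0;20 0.04 0 0 0;20 0.04 0 0 0;20 0.04 0 0 0;20 0.04 0 0 0;20 0 0 0 0"

```text
time: 13.4
tool_pos: [0.5332, -0.0242, 0.0288]
tool_rot: [0.001, 0.757, 0.654, -0.001]
contact_force: [-1.1, -8.9, 3.6]
gripper_width: 0.336
```

Run:
```python
from h import *
import json
y,s=yaw(); print(y,s['tool_pos'],s['contact_force'])
im,p=grab('wrist','w5.png'); json.dump(p,open('w5.json','w'),default=lambda a:np.array(a).tolist())
im3,p3=grab('scene','s3.png')
o=np.zeros((600,800,3),np.uint8)
o[:600,:400]=cv2.resize(im[:300,220:420],(400,600)); o[:600,400:]=cv2.resize(im3[210:315,390:460],(400,600),interpolation=cv2.INTER_CUBIC); cv2.imwrite('pics/c5.png',o[:,:,::-1])
```

```text
81.66275555198959 [ 0.53319702 -0.02420417  0.02876355] [-1.10099465 -8.93297825  3.5589422 ]
```

View pics/c5.png

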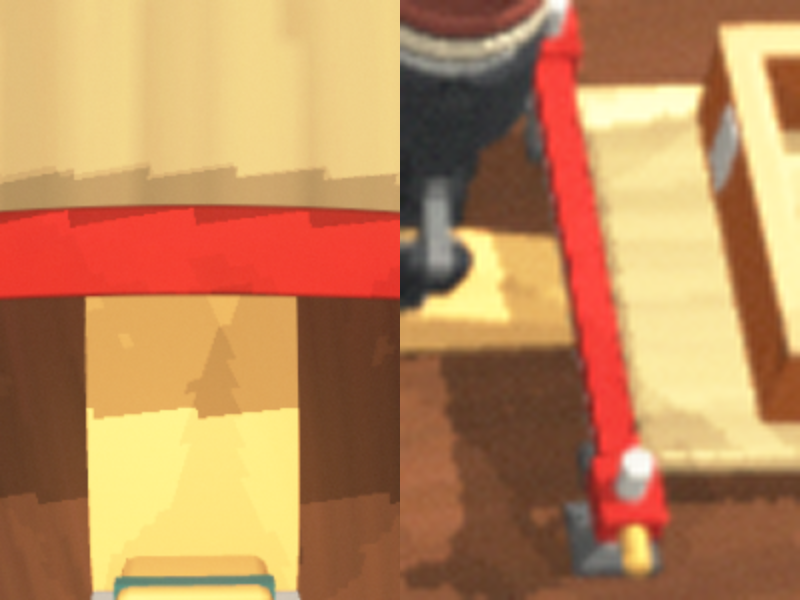

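Request:
drive_tool --commands "20 0.01 0 0 0;20 0.01 0 0 0;20 0.01 0 0 0;20 0.01 0 0 0;20 0.01 0 0 0;20 0.01 0 0 0;20 0 0 0 0;20 0 0 0 0"

```text
time: 14.5
tool_pos: [0.5334, -0.0226, 0.0287]
tool_rot: [0.001, 0.757, 0.654, -0.001]
contact_force: [-1.5, -10.9, 3.8]
gripper_width: 0.339
```

Request:
drive_tool --commands "20 0.01 0 0 0;20 0.01 0 0 0;20 0.01 0 0 0;20 0.01 0 0 0;20 0.01 0 0 0;20 0.01 0 0 0;20 0 0 0 0;20 0 0 0 0"

```text
time: 15.5
tool_pos: [0.5337, -0.0208, 0.0288]
tool_rot: [0.001, 0.757, 0.654, -0.001]
contact_force: [-1.3, -9.6, 3.4]
gripper_width: 0.338
```

Request:
drive_tool --commands "20 0.01 0 0 0;20 0.01 0 0 0;20 0.01 0 0 0;20 0.01 0 0 0;20 0.01 0 0 0;20 0.01 0 0 0;20 0 0 0 0;20 0 0 0 0"

```text
time: 16.5
tool_pos: [0.534, -0.019, 0.0288]
tool_rot: [0.001, 0.757, 0.654, -0.001]
contact_force: [-1.5, -9.3, 4.1]
gripper_width: 0.337
```

Request:
drive_tool --commands "20 0.01 0 0 0;20 0.01 0 0 0;20 0.01 0 0 0;20 0.01 0 0 0;20 0.01 0 0 0;20 0.01 0 0 0;20 0 0 0 0;20 0 0 0 0"

```text
time: 17.5
tool_pos: [0.5342, -0.0172, 0.0287]
tool_rot: [0.001, 0.757, 0.654, -0.001]
contact_force: [-1.8, -9.7, 4.0]
gripper_width: 0.335
```

Request:
drive_tool --commands "20 0.01 0 0 0;20 0.01 0 0 0;20 0.01 0 0 0;20 0.01 0 0 0;20 0.01 0 0 0;20 0.01 0 0 0;20 0 0 0 0;20 0 0 0 0"

```text
time: 18.5
tool_pos: [0.5344, -0.0154, 0.0287]
tool_rot: [0.001, 0.757, 0.654, -0.001]
contact_force: [-2.0, -9.0, 4.3]
gripper_width: 0.336
```

Request:
drive_tool --commands "20 0.01 0 0 0;20 0.01 0 0 0;20 0.01 0 0 0;20 0.01 0 0 0;20 0.01 0 0 0;20 0.01 0 0 0;20 0 0 0 0;20 0 0 0 0"

```text
time: 19.5
tool_pos: [0.5347, -0.0137, 0.0288]
tool_rot: [0.001, 0.757, 0.654, -0.001]
contact_force: [-1.7, -9.4, 3.7]
gripper_width: 0.341
```

Request:
drive_tool --commands "20 0.01 0 0 0;20 0.01 0 0 0;20 0.01 0 0 0;20 0.01 0 0 0;20 0.01 0 0 0;20 0.01 0 0 0;20 0 0 0 0;20 0 0 0 0"

```text
time: 20.5
tool_pos: [0.535, -0.0119, 0.0288]
tool_rot: [0.001, 0.757, 0.654, -0.001]
contact_force: [-1.2, -9.0, 3.8]
gripper_width: 0.335
```

Request:
drive_tool --commands "20 0.01 0 0 0;20 0.01 0 0 0;20 0.01 0 0 0;20 0.01 0 0 0;20 0.01 0 0 0;20 0.01 0 0 0;20 0 0 0 0;20 0 0 0 0"

```text
time: 21.5
tool_pos: [0.5353, -0.0101, 0.0288]
tool_rot: [0.001, 0.757, 0.654, -0.001]
contact_force: [-1.2, -8.9, 4.2]
gripper_width: 0.333
```

Request:
drive_tool --commands "20 0.01 0 0 0;20 0.01 0 0 0;20 0.01 0 0 0;20 0.01 0 0 0;20 0.01 0 0 0;20 0.01 0 0 0;20 0 0 0 0;20 0 0 0 0"

```text
time: 22.5
tool_pos: [0.5355, -0.0083, 0.0288]
tool_rot: [0.001, 0.757, 0.654, -0.001]
contact_force: [-0.9, -9.4, 4.5]
gripper_width: 0.338
```

Request:
drive_tool --commands "20 0.01 0 0 0;20 0.01 0 0 0;20 0.01 0 0 0;20 0.01 0 0 0;20 0.01 0 0 0;20 0.01 0 0 0;20 0 0 0 0;20 0 0 0 0"

```text
time: 23.5
tool_pos: [0.5357, -0.0073, 0.0288]
tool_rot: [0.002, 0.757, 0.654, -0.002]
contact_force: [-2.0, -11.8, 4.7]
gripper_width: 0.339
```

Request:
drive_tool --commands "20 0.01 0 0 0;20 0.01 0 0 0;20 0.01 0 0 0;20 0 0 0 0;20 0 0 0 0;20 0 0 0 0;20 0 0 0 0;20 0 0 0 0"

```text
time: 24.5
tool_pos: [0.5357, -0.0072, 0.0288]
tool_rot: [0.002, 0.757, 0.654, -0.003]
contact_force: [-1.8, -15.4, 4.3]
gripper_width: 0.335
```

Request:
drive_tool --commands "20 0.01 0 0 0;20 0.01 0 0 0;20 0 0 0 0;20 0 0 0 0;20 0 0 0 0;20 0 0 0 0;20 0 0 0 0;20 0 0 0 0"

```text
time: 25.5
tool_pos: [0.5357, -0.0071, 0.0288]
tool_rot: [0.002, 0.757, 0.654, -0.003]
contact_force: [-3.0, -17.4, 4.4]
gripper_width: 0.342
```

Request:
drive_tool --commands "20 0.01 0 0 0;20 0.01 0 0 0;20 0.01 0 0 0;20 0 0 0 0;20 0 0 0 0;20 0 0 0 0;20 0 0 0 0;20 0 0 0 0"

```text
time: 26.5
tool_pos: [0.5357, -0.007, 0.0287]
tool_rot: [0.003, 0.756, 0.654, -0.004]
contact_force: [-4.4, -19.8, 4.1]
gripper_width: 0.336
```

Request:
drive_tool --commands "20 0.01 0 0 0;20 0.01 0 0 0;20 0.01 0 0 0;20 0 0 0 0;20 0 0 0 0;20 0 0 0 0;20 0 0 0 0;20 0 0 0 0"

```text
time: 27.5
tool_pos: [0.5358, -0.0069, 0.0288]
tool_rot: [0.003, 0.756, 0.654, -0.004]
contact_force: [-3.8, -22.6, 5.5]
gripper_width: 0.335
```

Run:
```python
from h import *
y,s=yaw(); print(y,s['tool_pos'],s['contact_force'],s['tool_rot'],s['ft_torque'],s['time'])
```

```text
81.70749905344252 [ 0.53576817 -0.00693737  0.02877049] [ -3.818028   -22.60616755   5.47242852] [ 0.00336142  0.75637139  0.6541192  -0.00437058] [-3.49809874  0.54945386  0.02847625] 27.5
```

Request:
drive_tool --commands "20 -0.03 0 0 0;20 -0.03 0 0 0;20 -0.03 0 0 0;20 -0.03 0 0 0;20 -0.03 0 0 0;20 -0.03 0 0 0;20 -0.02 0 0 0;20 0 0 0 0"

```text
time: 28.5
tool_pos: [0.5358, -0.007, 0.0288]
tool_rot: [-0.0, 0.757, 0.654, 0.001]
contact_force: [1.6, 2.0, 3.1]
gripper_width: 0.333
```

Request:
drive_tool --commands "25 0.01 0 0 0;27 0.01 0 0 0;28 0 0 0 0;28.5 0 0 0 0;29 0 0 0 0;29.5 0 0 0 0;30 0 0 0 0;30.5 0 0 0 0"

```text
time: 29.5
tool_pos: [0.5355, -0.0072, 0.0285]
tool_rot: [-0.0, 0.757, 0.654, -0.0]
contact_force: [3.9, 1.1, -1.0]
gripper_width: 0.357
```

Request:
drive_tool --commands "31 0 0 0 0;32 0 0 0 0;33 0 0 0 0;34 0 0 0 0;36 0 0 0 0;38 0 0 0 0;40 0 0 0 0;42 0 0 0 0"

```text
time: 30.5
tool_pos: [0.5357, -0.0072, 0.0288]
tool_rot: [0.0, 0.757, 0.654, 0.0]
contact_force: [-0.4, 0.1, 0.1]
gripper_width: 0.492
```

Request:
drive_tool --commands "44 0 0 -0.1 0;44 0 0 -0.2 0;44 0 0 -0.4 0;44 0 0 -0.6 0;44 0 0 -0.8 0;44 0 0 -0.8 0;44 -0.5 0 -0.8 0;44 -0.8 0 -0.5 0"

```text
time: 31.5
tool_pos: [0.531, -0.046, 0.1581]
tool_rot: [0.002, 0.756, 0.654, 0.001]
contact_force: [0.2, -0.3, -0.0]
gripper_width: 0.518
```

Request:
drive_tool --commands "44 -0.9 0 0 0;44 -0.9 0 0 0;44 -0.9 0 0 0;44 -0.9 0 0 0;44 0 0 0 0;44 0 0 0 0;44 0 0 0 0;44 0 0 0 0"

```text
time: 32.5
tool_pos: [0.5144, -0.152, 0.1549]
tool_rot: [-0.0, 0.756, 0.654, 0.0]
contact_force: [-1.1, 0.1, 0.0]
gripper_width: 0.516
```

Run:
```python
from h import *
y,s=yaw(); print(y,s['tool_pos'],s['contact_force'],s['time'])
im,p=grab('wrist','w6.png'); im3,p3=grab('scene','s4.png')
h=pix2w
o=np.zeros((600,800,3),np.uint8)
o[:450,:400]=cv2.resize(im[0:270,200:440],(400,450)); o[:600,400:]=cv2.resize(im3[210:315,390:460],(400,600),interpolation=cv2.INTER_CUBIC); cv2.imwrite('pics/c6.png',o[:,:,::-1])
```

```text
81.70643249384743 [ 0.51442221 -0.15197132  0.15487076] [-1.1424349   0.12141613  0.03327831] 32.5
```

View pics/c6.png

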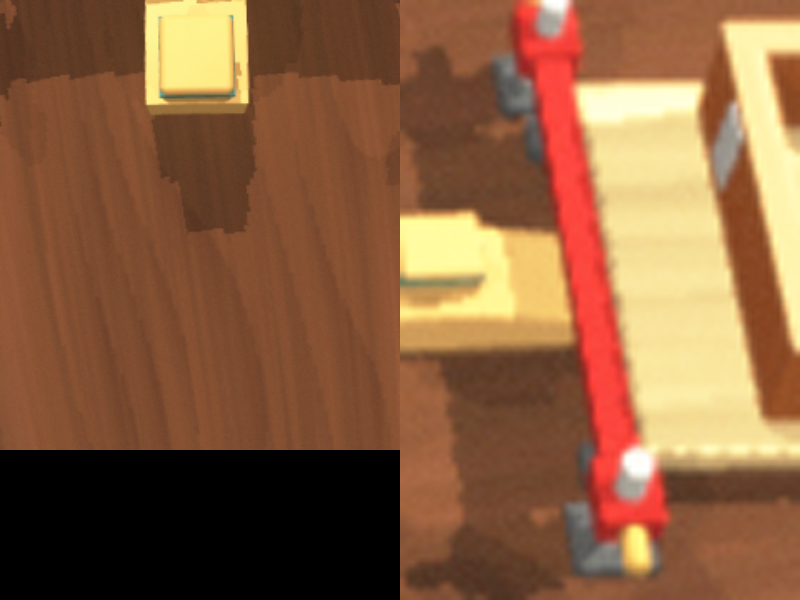

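Run:
```python
from h import *
p=manip.camera_params('wrist')
for c in [(198,97),]:
    P=pix2w(p,200+c[0]*.6,c[1]*.6,.048,True); print('head back edge',P, 'expected', np.array([.5357,-.0072])-.0175*np.array([.1444,.9895]))
P=[pix2w(p,200+x*.6,112*.6,0,True) for x in (147,245)];print('bottom back',P)
```

```text
head back edge [ 0.53429912 -0.02754332  0.048     ] expected [ 0.533173   -0.02451625]
bottom back [array([ 0.51121869, -0.02139325,  0.        ]), array([ 0.5566837 , -0.02803223,  0.        ])]
```

```bash
python3 -c "
from plant import manip
print(manip.job_done()); s=manip.state(); print(s['time'],s['contact_force'])"
```

```text
the job is handed in; nothing more can be done
None
the job is handed in; nothing more can be done
```

I slid the smaller pale wedge, lying flat and thin end first, under the nose bar until the nose bore on the red gauge, and handed the job in at about 33 s. I never measured the force on the gauge directly; I worked it out from the push.

- **Insertion:** the steady push under the board's weight was about 9 N. It rose to about 23 N as the nose bore, and I stopped there.
- **Gauge force:** this puts the load on the gauge at roughly 4–10 N. Going by the push it is 6–10 N, and going by the wedge's travel it is about 4–5 N. Both are within the 2–15 N asked.
- **Letting go:** I took the push back to about 0–2 N, and the tool moved only 0.1 mm. As I opened the fingers slowly, I felt one brief sideways touch of about 4 N. I then rose clear and backed off with no contact.
- **Final pictures:** the wedge was in place under the nose, square to the gauge and apparently flat.
- **Check that disagreed:** the last camera fix put the back of the wedge's head about 3 mm further out than the tool reading. That is within the error of the camera fix and the grip position, but I could not rule out a slip of a millimetre or so. I did not push again to test it, so as not to disturb the load.

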